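# Present the carrier plate at the transfer ledge and lock it

## Task

Present the carrier plate, with the chip box riding on it, for pick-up: swing the red-knobbed locking arm out of the plate's way, push the plate along the ledge from its rear lip until its orange edge overhangs the front of the ledge by about 30 mm and the notch in its side stands at the arm's pin, then swing the arm fully back so that the pin locks the plate in its notch. Do it all by pushing with closed fingertips: pinch and lift nothing, keep the plate flat, leave the chip box riding where it is, do not shift the things standing around, and finish clear of everything.

Things in the scene. Friction and masses are not known exactly. Their poses are not given: they have to be found in the camera images.
- ledge: fixed black deck on four posts, 230 mm long (x) by 150 wide (y), deck top 60 mm above the worktop. Origin on the worktop under its centre. The plate travels along the ledge's +x; front end at x = +115 mm. Two bright rails, 12 mm wide and high, along x, inner faces at y = +-46.5 mm, starting at x = -75; the +y rail ends at x = +80, the other at +115. Deck open behind and between them
- carrier: loose aluminium plate, 130 (x) by 90 mm (y), 4 mm thick, about 0.16 kg, flat on the deck between the rails, 1.5 mm play a side, x along the ledge's +x, starting behind the pin that blocks it. Origin: centre of its underside. Orange front edge at x = +65 mm; at the rear edge, x = -65, a turned-up lip 4 mm thick, 18 high, 70 wide. Notch in the +y edge: centre x = +17, 22 wide, 14 deep
- lock_arm (a joint): turn of the steel locking arm about an upright screw on the +y rail (ledge x = +35, y = +52.5 mm): 0 = closed on its stop, arm along the ledge's +x, pin over the deck; grows to 0.9 rad as the arm swings outward to the ledge's +y. Above 0.2 rad the pin clears the plate's path. Friction of 0.08 N m: it stays where it is left
- lock_knob (a point): centre of the top of the arm's upright red knob: stem 11 mm, head 15 mm diameter, from 79 to 117 mm above the worktop, 73 mm from the pivot (ledge x = +108, y = +52.5 mm when closed). The arm below it is 12 mm wide, beside the knob 26 mm wide towards the plate, and its top lies 79.5 mm above the worktop
- lock_pin (a point): lower end of the brass pin under the arm, 12 mm diameter, 1 mm above the deck; 62 mm from the pivot along the arm and 10.5 mm to the arm's plate side; at ledge x = +97, y = +42 mm when the arm is closed
- front_edge (a point): middle of the plate's front (orange) edge. With the notch centred at the closed pin's place it stands at ledge x = +145 mm, 30 mm beyond the front of the ledge
- notch (a point): middle of the notch's mouth in the plate's +y edge; it belongs at ledge x = +97 mm
- lip (a point): middle of the rear face of the plate's lip, 12 mm above the deck; push here towards the ledge's +x
- chip_box: closed grey and black chip box 53 x 53 x 18 mm, loose on the plate near its middle; origin at the centre of its underside
- eyepiece: loose black eyepiece standing on end, 33 mm diameter, 47 mm high, a bystander; origin at the centre of its underside
- mirror_mount: loose black mirror mount with a white round mirror, 32 x 36 x 46 mm, a bystander; origin at the centre of its underside
- driver: loose precision screwdriver with a red cap, 115 mm long, 12 mm thick, a bystander lying on the worktop; origin at the middle of its underside
Not all that is in view belongs to the job. Leave any turquoise or yellow look-alike of the chip_box alone.

How it is judged:
On the way, in this order (a step that is already met when the one before it is completed fails the run):
1. the locking arm is swung out of the plate's way (value of joint lock_arm above 0.19 rad), for 0.2 s.
2. the plate overhangs the front of the ledge with its notch at the pin's place (x of front_edge in the frame of ledge between 0.139 and 0.151 m), for 0.2 s.
At the end, for the whole second after the job is handed in: the plate lies flat and at rest on the ledge, its front edge overhanging by 24 to 36 mm; the locking arm is back within 0.06 rad of its stop with the pin in the plate's notch; the chip box still rides near the middle of the plate (within 30 mm) (all of step 2 and value of joint lock_arm below 0.06 rad and horizontal distance between lock_pin and notch below 0.01 m and height (world z) of carrier between 0.058 and 0.063 m and angle between carrier's own z axis and vertical below 0.03 rad and linear speed of carrier below 0.01 m/s and velocity of joint lock_arm below 0.05 rad/s and horizontal distance between chip_box and carrier below 0.03 m and height (world z) of chip_box between 0.061 and 0.069 m); the robot touches nothing.
It fails at once if the plate is lifted, tipped or dropped (height (world z) of carrier above 0.066 m or height (world z) of carrier below 0.056 m or angle between carrier's own z axis and vertical above 0.08 rad).
It fails at once if the chip box is lifted or shifted on the plate to more than 30 mm from its middle (height (world z) of chip_box above 0.072 m or horizontal distance between chip_box and carrier above 0.03 m).
It fails at once if the knob is taken between the fingers (horizontal distance between the grasp point and lock_knob below 0.008 m and height (world z) of the grasp point below 0.125 m).
It fails at once if the plate's lip is taken between the fingers (x of the grasp point in the frame of lip between -0.004 and 0.006 m and y of the grasp point in the frame of lip between -0.05 and 0.05 m and height (world z) of the grasp point below 0.086 m).
It fails at once if the eyepiece, mirror mount or screwdriver is shifted by more than 20 mm (distance of any of eyepiece, mirror_mount, driver from where it was at the start of the episode above 0.02 m).
It also fails if it takes over 48 s, if anything falls off the work surface, if the arm or the gripper's body presses on something with over 40 N, if the wrist force passes 120 N, or if a joint passes its speed limit or range.

## Robot

A 6-joint arm with a two-finger parallel gripper is mounted at the origin on a cart in front of the work surface, level with it; the furniture and walls round the work are solid. World frame = base frame: x ahead of the robot, y to its left, z up, the work surface at z = 0. Lengths are in m, angles in rad, forces in N, time in s.
With the tool pointing down it reaches from about 0.375 to 0.975 m from the base axis. Payload 3.8 kg.
Tool frame: the origin (TCP) lies at the very end of the fingers, on their centre line; the grasp point (between the pads) lies bot.grip_point_offset behind it (bot.grip_point_offset is the distance from the TCP to the grasp point, in m); z points along the fingers, y is the line along which they close (so a half turn about z gives the same grasp; the last joint's range is limited). The gripper opens to 85 mm and grips with 20 to 120 N. Pads are 22 mm wide; open, the fingers measure 114 mm over their backs; the gripper's body (76 mm by 85 mm) begins 54 mm behind the grasp point. The pads swing forward as they close: fully open they stand 13 mm farther back than shut.
Start: joints at [-1.137, 0.264, 1.604, -0, 1.274, -0.037], TCP at [0.306, -0.602, 0.231] pointing down, gripper open.
Joint ranges: [-2.63, 2.63], [-0.94, 2.18], [0.31, 2.57], [-1.31, 4.45], [0, 2.66], [-2.55, 2.55]. Speed limits (rad/s): [2.57, 2.57, 3.14, 3.14, 3.14, 3.14].

## Interface

Orientations are given as a rotation vector (axis times angle).
In Python, from workcell import bot, vision gives the robot as it stands.
- The arm moves only by the tool play_rows, never from a script. Its argument "rows" is a list of rows, each an object of numbers: "dx", "dy", "dz": the shift along the tool's x, y, z as a fraction of full scale; "roll": the turn about the tool's z as a fraction of full scale; "fingers": the closure, from 0 (fully open) to 1 (shut). In form: [{"dx": .., "dy": .., "dz": .., "roll": .., "fingers": ..}, ...]. A call has 1 to 20 rows; each row shifts and turns the commanded pose from where the row before left it, along the tool's axes as they then stand; what a row does not reach is not made up. Full scale, the value 1, is 0.04 m for a shift and 4 degrees for a turn. A row lasts 1/12 s, in which the tool goes at most 41.7 mm and 7.16 degrees, less where a joint would pass 70% of its speed; a pose out of reach is approached as far as the arm can. A call with a number of a shift or a turn outside -1 to 1 is refused whole. A call with a gripper value outside its range is refused whole. The fingers move at their own pace and stop on an object; "grip_force" is the grip in N (left out, the last holds). Time passes only in rows, so rows that do not move let the fingers close. It gives the time, the measured TCP pose, the force and the opening at its end, in the units of the state.
- bot.read_state(): the state, without advancing time (a new reading comes with each control period).
- vision.read_camera(name): name is "side" or "top"; returns a dict with "pixels" (384x512x3 uint8, red, green, blue), "depth" (384x512 float32, m along the optical axis (not along the pixel's ray), 0 where there is no reading), "fx", "fy", "cx", "cy" (pixels), "R" (3x3) and "t" (3): a world point X has camera coordinates R X + t. Camera axes: x right, y down, z forward; pixel columns grow to the right and rows downward; lengths in m; the calibration is good to about 2 mm. A picture is of the moment at which its call begins.
- bot.finish_job(): hands the job in, once; it reports no verdict.
The state is a dict: "time": time; "q": joint angles; "joint_vel": joint speeds; "joint_torque": joint torques, N m; "tool_pos": TCP position; "tcp_rot": TCP orientation; "wrist_force": force on the tool from outside, world axes, zero at the start; "torque": the same for the moment, N m; "width": opening from 0.0 (shut) to 1.0 (fully open).
Only numpy, scipy, OpenCV 4.12 (cv2) and the standard library are available. Lean on these libraries where they do the work, as an engineer would, in place of code of your own. Each camera call takes 0.05 s, during which the arm holds its last target. There are 200 camera calls.

## Working session

There is one attempt and no reset: what is moved stays moved. The work goes in short steps, Python scripts to look and compute and a tool call to move; the robot and the scene stay as the last step left them, time stands still between calls to the robot, and variables do not carry over. Pictures are saved under pics/ and viewed, on a budget of 10 in all, crops included, one or two more only if the job needs it, and the job is handed in when it is done.

Besides the shell and the picture viewer there is one more tool, called after "Emit:" as name([rows], argument=value, ...), one row to a line, values as JSON. play_rows: Moves the arm, as the interface text tells. Its arguments: {"type":"object","properties":{"rows":{"type":"array","items":{"type":"object","properties":{"dx":{"type":"number","minimum":-1,"maximum":1},"dy":{"type":"number","minimum":-1,"maximum":1},"dz":{"type":"number","minimum":-1,"maximum":1},"roll":{"type":"number","minimum":-1,"maximum":1},"fingers":{"type":"number"}}}},"grip_force":{"type":"number"}},"required":["rows"]}

```bash
mkdir -p pics; cat > h.py <<'E'
import numpy as np, cv2
from workcell import bot, vision
def save(n,name,crop=None,s=1):
    c=vision.read_camera(n); np.savez(f'{name}.npz',**c)
    im=c['pixels'][:,:,::-1]
    if crop: a,b,d,e=crop; im=im[b:e,a:d]
    if s!=1: im=cv2.resize(im,None,fx=s,fy=s,interpolation=cv2.INTER_CUBIC)
    cv2.imwrite(f'pics/{name}.png',im); return c
def ld(name): return dict(np.load(f'{name}.npz'))
def atz(c,u,v,z):
    d=c['R'].T@np.array([(u-c['cx'])/c['fx'],(v-c['cy'])/c['fy'],1]); o=-c['R'].T@c['t']
    return o+d*(z-o[2])/d[2]
def atd(c,u,v):
    D=c['depth'][int(v),int(u)]; return c['R'].T@(np.array([(u-c['cx'])/c['fx'],(v-c['cy'])/c['fy'],1])*D-c['t'])
E
python3 - <<'E'
from h import *
for n in('top','side'):
    c=save(n,n+'0',s=1.5); print(n,-c['R'].T@c['t'],c['R'][2])
s=bot.read_state();print(s,bot.grip_point_offset)
E
```

```text
top [0.3764896  0.1494013  0.94325681] [ 0.19623522 -0.0096824  -0.98050905]
side [ 0.255277   -0.46990167  0.59186028] [ 0.3108937   0.74549    -0.58956744]
{'time': 0.1, 'q': array([-1.13688753e+00,  2.64696948e-01,  1.60526502e+00, -2.18567021e-05,
        1.27372017e+00, -3.68950210e-02]), 'joint_vel': array([ 0.00062755, -0.00239839, -0.00420644, -0.00019577,  0.00204935,
        0.00117885]), 'joint_torque': array([ 4.67819937e-04, -5.16704786e+01, -3.68589306e+01, -1.99944577e-05,
        6.27874484e-03, -4.71075782e-05]), 'tool_pos': array([ 0.30589035, -0.60094718,  0.23005875]), 'tcp_rot': array([-3.05295930e+00, -7.32258663e-01,  6.78991025e-04]), 'wrist_force': array([-0.02182937, -0.01983591,  0.43612299]), 'torque': array([-0.00038341, -0.00298473, -0.00310255]), 'width': 1.000909624339431} 0.0187
```

View pics/top0.png

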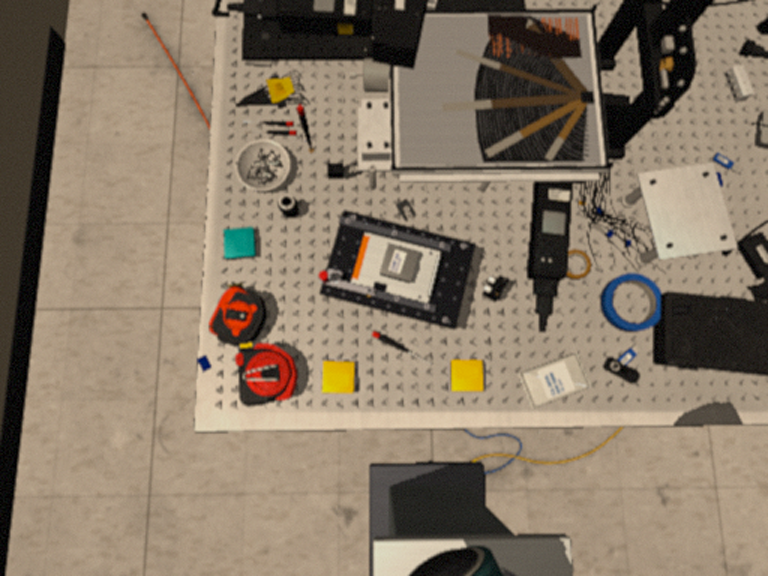

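View pics/side0.png

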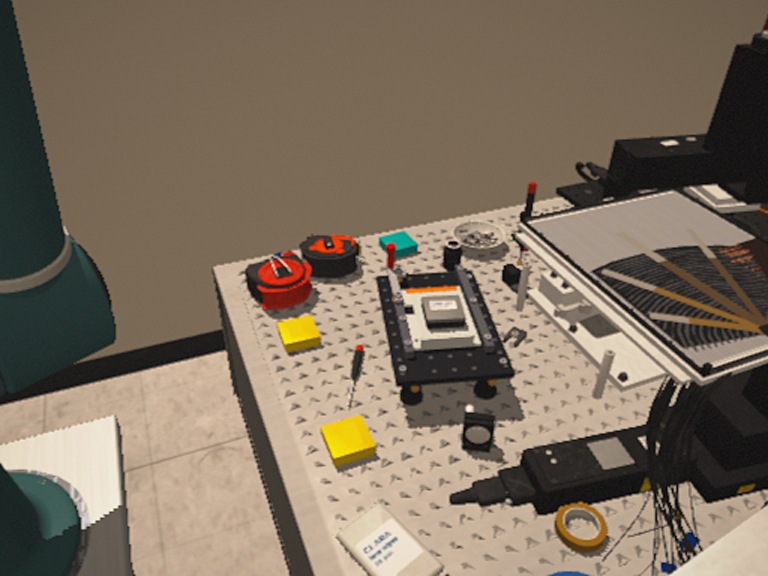

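Top view: ledge spans (321–481, 213–326), orange edge at (360,257), red knob at (324,275), lip at (437,283). Eyepiece is at (288,205), mirror mount at (494,287), driver at (390,340). Red look-alikes for the knob are the tape measures at (240,312) and (268,375) and the driver cap at (377,335). The knob is the one on the ledge corner. Checking it in a close crop.

```bash
python3 - <<'E'
from h import *
c=ld('top0'); im=c['pixels'][:,:,::-1]
cv2.imwrite('pics/c1.png',cv2.resize(im[130:230,200:333],None,fx=6,fy=6,interpolation=cv2.INTER_CUBIC))
for u,v in [(343,213),(481,245),(460,326),(321,293)]: print(atz(c,u/1.5,v/1.5,.06))
E
```

```text
[0.6780448 0.2046417 0.06     ]
[ 0.61979889 -0.02559634  0.06      ]
[0.48443101 0.01498845 0.06      ]
[0.54130678 0.24042602 0.06      ]
```

View pics/c1.png

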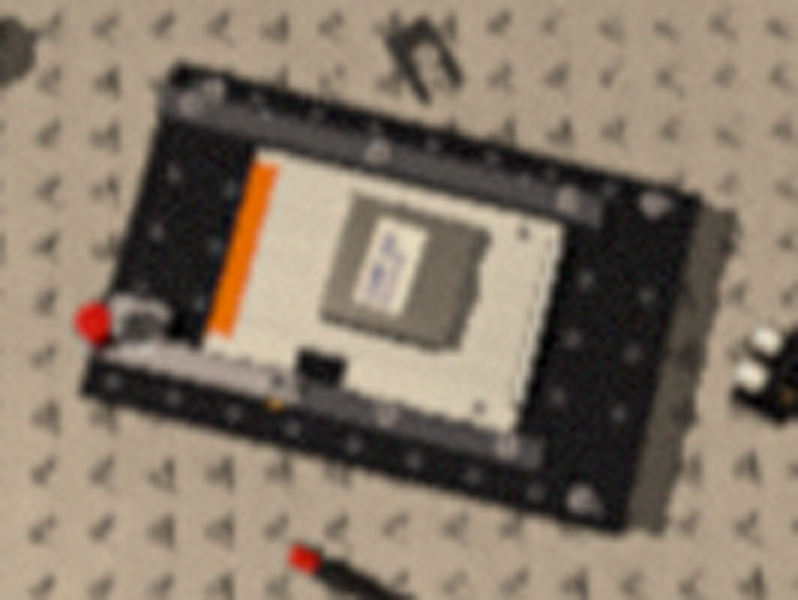

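```bash
cat >> h.py <<'E'
def pt(c,x,y,z,x0=200,y0=130,s=6): return atz(c,(x+.5)/s-.5+x0,(y+.5)/s-.5+y0,z)
E
python3 - <<'E'
from h import *
c=ld('top0')
P=np.array([pt(c,*p,.06)[:2] for p in [(172,65),(702,195),(620,533),(82,392)]])
print(P, [np.linalg.norm(P[i]-P[(i+1)%4]) for i in range(4)])
L=np.array([(.115,-.075),(-.115,-.075),(-.115,.075),(.115,.075)])
A,B=L-L.mean(0),P-P.mean(0)
th=np.arctan2((A[:,0]*B[:,1]-A[:,1]*B[:,0]).sum(),(A*B).sum()); o=P.mean(0)
R=np.array([[np.cos(th),-np.sin(th)],[np.sin(th),np.cos(th)]])
print('o',o,'th',th,'res',P-(L@R.T+o))
f=lambda p:R.T@(p[:2]-o)
for n,x,y,z in [('knob',95,322,.117),('fe1',255,160,.064),('fe2',208,332,.064),('notch',320,380,.064),('lipTop1',562,225,.082),('lip2',520,425,.082),('box c',405,272,.078),('eye',10,48,.047),('mirr',762,375,.04),('drivercap',303,558,.008)]:
    w=pt(c,x,y,z); print(n,w.round(4),f(w).round(4))
E
```

```text
[[ 0.68225244  0.20570124]
 [ 0.62314544 -0.01551072]
 [ 0.481895    0.02420929]
 [ 0.54236755  0.24227493]] [np.float64(0.2289724196936807), np.float64(0.14672887807742135), np.float64(0.22629527843942704), np.float64(0.14458705306398603)]
o [0.58241511 0.11416869] th 1.3052484933519448 res [[-0.0027142   0.00024628]
 [-0.00146047  0.00097256]
 [ 0.00203142  0.00132688]
 [ 0.00214325 -0.00254572]]
knob [0.559  0.2315 0.117 ] [0.1071 0.0534]
fe1 [0.6391 0.1709 0.064 ] [ 0.0696 -0.0398]
fe2 [0.566  0.1905 0.064 ] [0.0694 0.0358]
notch [0.5455 0.1449 0.064 ] [0.02   0.0437]
lipTop1 [0.605 0.046 0.082] [-0.0598 -0.0397]
lip2 [0.5229 0.0655 0.082 ] [-0.0625  0.0446]
box c [0.587 0.11  0.078] [-0.0028 -0.0056]
eye [0.6951 0.2759 0.047 ] [ 0.1856 -0.0663]
mirr [ 0.5502 -0.0409  0.04  ] [-0.1581 -0.0096]
drivercap [0.479  0.1528 0.008 ] [0.0101 0.11  ]
```

Ledge pose fits well: origin (0.5825, 0.114), yaw 1.305. The knob measures (0.107, 0.053) against (0.108, 0.0525) given. The front edge is at 0.069, so the plate must travel about 76 mm. I'll align tool x with ledge x first; tool y is then −ledge y.

Emit:
play_rows([
  {"roll": -1, "fingers": 1},
  {"roll": -1, "fingers": 1},
  {"roll": -1, "fingers": 1},
  {"roll": -1, "fingers": 1},
  {"roll": -1, "fingers": 1},
  {"roll": -1, "fingers": 1},
  {"roll": -1, "fingers": 1},
  {"roll": -1, "fingers": 1},
  {"roll": -1, "fingers": 1},
  {"roll": -1, "fingers": 1},
  {"roll": -1, "fingers": 1},
  {"roll": -1, "fingers": 1},
  {"fingers": 1},
  {"fingers": 1},
])

```text
validation failed for argument at $.ro...
```

```bash
cat >> h.py <<'E'
from scipy.spatial.transform import Rotation as Ro
O=np.array([.5825,.114,0]); TH=1.305; RL=Ro.from_euler('z',TH).as_matrix()
def where(target=None):
    s=bot.read_state(); T=Ro.from_rotvec(s['tcp_rot']).as_matrix(); p=np.array(s['tool_pos'])
    print('t',round(s['time'],2),'ledge',(RL.T@(p-O)).round(4),'F',(RL.T@s['wrist_force']).round(1),'toolx yaw',np.arctan2(T[1,0],T[0,0]).round(4),'tz',T[:,2].round(3),'w',round(s['width'],3))
    if target is not None: print('tool move mm',(T.T@(RL@np.array(target)+O-p)*1000).round(1))
E
python3 -c "
from h import *
where((.105,.015,.2))"
```

```text
t 0.1 ledge [-0.7625  0.0791  0.2301] F [-0.   0.   0.4] toolx yaw 0.4708 tz [-0.001  0.002 -1.   ] w 1.001
tool move mm [ 630.2 -599.5   31.3]
```

Emit:
play_rows([
  {"dx": 0, "dy": 0, "dz": 0, "roll": -1, "fingers": 1},
  {"dx": 0, "dy": 0, "dz": 0, "roll": -1, "fingers": 1},
  {"dx": 0, "dy": 0, "dz": 0, "roll": -1, "fingers": 1},
  {"dx": 0, "dy": 0, "dz": 0, "roll": -1, "fingers": 1},
  {"dx": 0, "dy": 0, "dz": 0, "roll": -1, "fingers": 1},
  {"dx": 0, "dy": 0, "dz": 0, "roll": -1, "fingers": 1},
  {"dx": 0, "dy": 0, "dz": 0, "roll": -1, "fingers": 1},
  {"dx": 0, "dy": 0, "dz": 0, "roll": -1, "fingers": 1},
  {"dx": 0, "dy": 0, "dz": 0, "roll": -1, "fingers": 1},
  {"dx": 0, "dy": 0, "dz": 0, "roll": -1, "fingers": 1},
  {"dx": 0, "dy": 0, "dz": 0, "roll": -1, "fingers": 1},
  {"dx": 0, "dy": 0, "dz": 0, "roll": -1, "fingers": 1},
  {"dx": 0, "dy": 0, "dz": 0, "roll": 0, "fingers": 1},
  {"dx": 0, "dy": 0, "dz": 0, "roll": 0, "fingers": 1},
])

```text
time: 1.27
tool_pos: [0.3061, -0.6013, 0.2307]
tcp_rot: [-2.494, -1.909, -0.0]
wrist_force: [0.0, 0.0, -0.2]
width: -0.002
```

```bash
python3 -c "
from h import *
where((.105,.015,.2))"
```

```text
t 1.27 ledge [-0.7628  0.0788  0.2307] F [ 0.  -0.  -0.2] toolx yaw 1.3067 tz [-0.     0.001 -1.   ] w -0.002
tool move mm [867.6  65.3  31.3]
```

Emit:
play_rows([
  {"dx": 0.5, "dy": 0.05, "dz": 0, "roll": 0, "fingers": 1},
  {"dx": 0.95, "dy": 0.075, "dz": 0, "roll": 0, "fingers": 1},
  {"dx": 0.95, "dy": 0.075, "dz": 0, "roll": 0, "fingers": 1},
  {"dx": 0.95, "dy": 0.075, "dz": 0, "roll": 0, "fingers": 1},
  {"dx": 0.95, "dy": 0.075, "dz": 0, "roll": 0, "fingers": 1},
  {"dx": 0.95, "dy": 0.075, "dz": 0, "roll": 0, "fingers": 1},
  {"dx": 0.95, "dy": 0.075, "dz": 0, "roll": 0, "fingers": 1},
  {"dx": 0.95, "dy": 0.075, "dz": 0, "roll": 0, "fingers": 1},
  {"dx": 0.95, "dy": 0.075, "dz": 0, "roll": 0, "fingers": 1},
  {"dx": 0.95, "dy": 0.075, "dz": 0, "roll": 0, "fingers": 1},
  {"dx": 0.95, "dy": 0.075, "dz": 0, "roll": 0, "fingers": 1},
  {"dx": 0.95, "dy": 0.075, "dz": 0, "roll": 0, "fingers": 1},
  {"dx": 0.95, "dy": 0.075, "dz": 0, "roll": 0, "fingers": 1},
  {"dx": 0.95, "dy": 0.075, "dz": 0, "roll": 0, "fingers": 1},
  {"dx": 0.95, "dy": 0.075, "dz": 0, "roll": 0, "fingers": 1},
  {"dx": 0.95, "dy": 0.075, "dz": 0, "roll": 0, "fingers": 1},
  {"dx": 0.95, "dy": 0.075, "dz": 0, "roll": 0, "fingers": 1},
  {"dx": 0.95, "dy": 0.075, "dz": 0, "roll": 0, "fingers": 1},
  {"dx": 0.5, "dy": 0.075, "dz": 0, "roll": 0, "fingers": 1},
  {"dx": 0, "dy": 0, "dz": 0, "roll": 0, "fingers": 1},
])

```text
time: 2.93
tool_pos: [0.5392, 0.0503, 0.2312]
tcp_rot: [-2.49, -1.914, -0.002]
wrist_force: [-0.5, 0.2, 0.8]
width: -0.006
```

```bash
python3 -c "
from h import *
where((.105,.015,.13))"
```

```text
t 2.93 ledge [-0.0728  0.0251  0.2312] F [0.  0.5 0.8] toolx yaw 1.3109 tz [ 0.001  0.002 -1.   ] w -0.006
tool move mm [177.5  11.1 101.6]
```

Emit:
play_rows([
  {"dx": 0.7, "dy": 0.05, "dz": 0, "roll": 0, "fingers": 1},
  {"dx": 0.9, "dy": 0.05, "dz": 0, "roll": 0, "fingers": 1},
  {"dx": 0.9, "dy": 0.05, "dz": 0, "roll": 0, "fingers": 1},
  {"dx": 0.9, "dy": 0.05, "dz": 0, "roll": 0, "fingers": 1},
  {"dx": 0.7, "dy": 0.05, "dz": 0, "roll": 0, "fingers": 1},
  {"dx": 0.34, "dy": 0.03, "dz": 0.3, "roll": 0, "fingers": 1},
  {"dx": 0, "dy": 0, "dz": 0.7, "roll": 0, "fingers": 1},
  {"dx": 0, "dy": 0, "dz": 0.7, "roll": 0, "fingers": 1},
  {"dx": 0, "dy": 0, "dz": 0.5, "roll": 0, "fingers": 1},
  {"dx": 0, "dy": 0, "dz": 0.35, "roll": 0, "fingers": 1},
  {"dx": 0, "dy": 0, "dz": 0, "roll": 0, "fingers": 1},
  {"dx": 0, "dy": 0, "dz": 0, "roll": 0, "fingers": 1},
  {"dx": 0, "dy": 0, "dz": 0, "roll": 0, "fingers": 1},
])

```text
time: 4.02
tool_pos: [0.596, 0.2148, 0.1307]
tcp_rot: [2.493, 1.91, 0.003]
wrist_force: [-0.1, 0.3, 0.7]
width: -0.002
```

```bash
python3 -c "
from h import *
where((.105,.015,.09))
save('side','side1',crop=(200,100,400,250),s=4)"
```

```text
t 4.02 ledge [0.1008 0.0135 0.1307] F [0.2 0.2 0.7] toolx yaw 1.3077 tz [ 0.002  0.    -1.   ] w -0.002
tool move mm [ 4.2 -1.6 40.7]
```

View pics/side1.png

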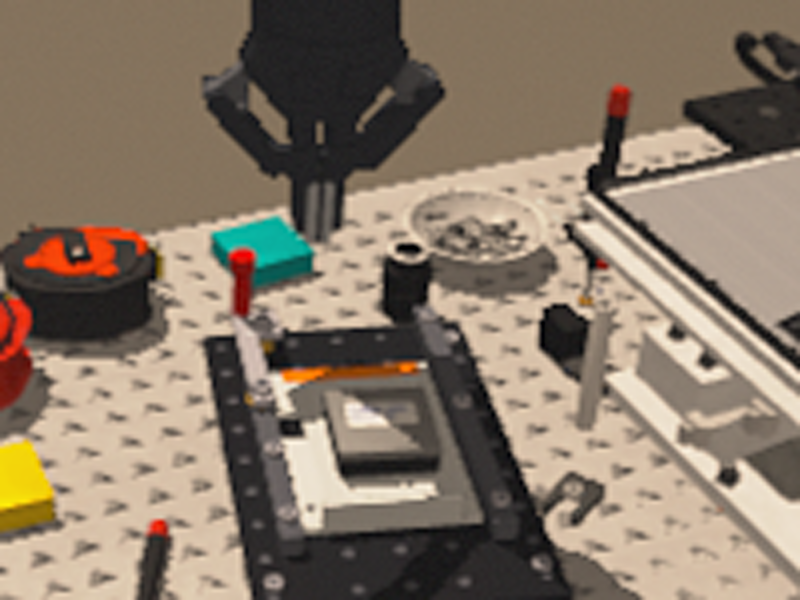

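Emit:
play_rows([
  {"dx": 0.05, "dy": 0, "dz": 0.4, "roll": 0, "fingers": 1},
  {"dx": 0.04, "dy": 0, "dz": 0.4, "roll": 0, "fingers": 1},
  {"dx": 0, "dy": 0, "dz": 0.2, "roll": 0, "fingers": 1},
  {"dx": 0, "dy": 0, "dz": 0, "roll": 0, "fingers": 1},
  {"dx": 0, "dy": -0.1, "dz": 0, "roll": 0, "fingers": 1},
  {"dx": 0, "dy": -0.1, "dz": 0, "roll": 0, "fingers": 1},
  {"dx": 0, "dy": -0.1, "dz": 0, "roll": 0, "fingers": 1},
  {"dx": 0, "dy": -0.1, "dz": 0, "roll": 0, "fingers": 1},
  {"dx": 0, "dy": -0.1, "dz": 0, "roll": 0, "fingers": 1},
  {"dx": 0, "dy": -0.1, "dz": 0, "roll": 0, "fingers": 1},
  {"dx": 0, "dy": 0, "dz": 0, "roll": 0, "fingers": 1},
])

```text
time: 4.98
tool_pos: [0.5723, 0.2252, 0.0898]
tcp_rot: [2.492, 1.912, 0.001]
wrist_force: [-0.1, 0.1, 0.6]
width: -0.0
```

```bash
python3 -c "
from h import *
where()"
```

```text
t 4.98 ledge [0.1046 0.0391 0.0898] F [0.1 0.1 0.6] toolx yaw 1.309 tz [ 0.001  0.    -1.   ] w -0.0
```

Emit:
play_rows([
  {"dx": 0, "dy": -0.1, "dz": 0, "roll": 0, "fingers": 1},
  {"dx": 0, "dy": -0.1, "dz": 0, "roll": 0, "fingers": 1},
  {"dx": 0, "dy": -0.1, "dz": 0, "roll": 0, "fingers": 1},
  {"dx": 0, "dy": -0.1, "dz": 0, "roll": 0, "fingers": 1},
  {"dx": -0.03, "dy": -0.1, "dz": 0, "roll": 0, "fingers": 1},
  {"dx": -0.03, "dy": -0.1, "dz": 0, "roll": 0, "fingers": 1},
  {"dx": -0.03, "dy": -0.1, "dz": 0, "roll": 0, "fingers": 1},
  {"dx": 0, "dy": 0, "dz": 0, "roll": 0, "fingers": 1},
])

```text
time: 5.65
tool_pos: [0.5436, 0.2284, 0.089]
tcp_rot: [-2.492, -1.912, 0.002]
wrist_force: [0.0, 0.2, -0.6]
width: 0.002
```

```bash
python3 -c "
from h import *
where()
save('top','top2',crop=(190,120,323,220),s=6)
save('side','side2')"
```

```text
t 5.65 ledge [0.1002 0.0676 0.089 ] F [ 0.2  0.1 -0.6] toolx yaw 1.3086 tz [-0.001 -0.    -1.   ] w 0.002
```

View pics/top2.png

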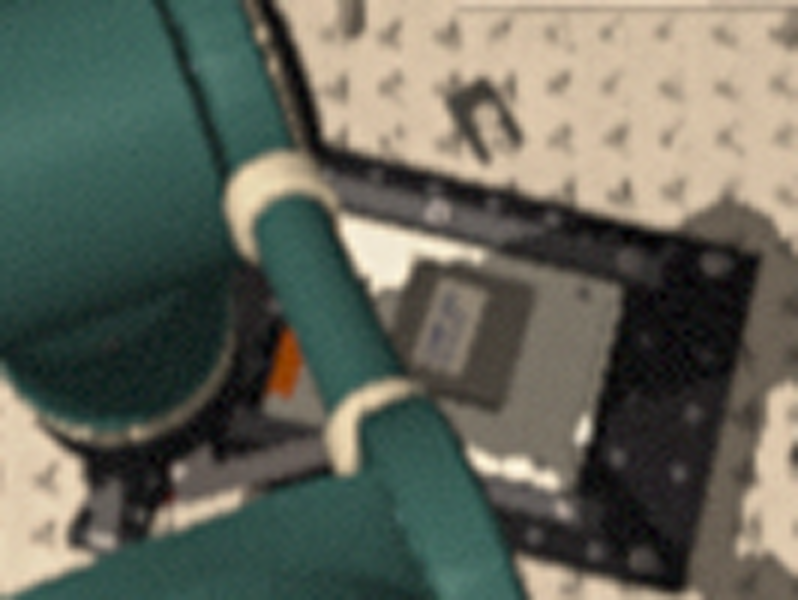

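Emit:
play_rows([
  {"dx": 0, "dy": 0.2, "dz": 0, "roll": 0, "fingers": 1},
  {"dx": 0, "dy": 0.1, "dz": -0.3, "roll": 0, "fingers": 1},
  {"dx": 0, "dy": 0, "dz": -0.6, "roll": 0, "fingers": 1},
  {"dx": 0, "dy": 0.2, "dz": -0.6, "roll": 0, "fingers": 1},
  {"dx": -0.5, "dy": 0.5, "dz": 0, "roll": 0, "fingers": 1},
  {"dx": -0.8, "dy": 0.4, "dz": 0, "roll": 0, "fingers": 1},
  {"dx": -0.9, "dy": 0.2, "dz": 0, "roll": 0, "fingers": 1},
  {"dx": -0.9, "dy": 0, "dz": 0, "roll": 0, "fingers": 1},
  {"dx": -0.9, "dy": 0, "dz": 0, "roll": 0, "fingers": 1},
  {"dx": -0.7, "dy": 0, "dz": 0, "roll": 0, "fingers": 1},
  {"dx": -0.2, "dy": 0, "dz": 0, "roll": 0, "fingers": 1},
  {"dx": 0, "dy": 0, "dz": 0, "roll": 0, "fingers": 1},
  {"dx": 0, "dy": 0, "dz": 0, "roll": 0, "fingers": 1},
])

```text
time: 6.83
tool_pos: [0.5566, 0.0228, 0.1501]
tcp_rot: [2.494, 1.91, 0.003]
wrist_force: [0.3, 0.2, 0.0]
width: 0.004
```

```bash
python3 -c "
from h import *
where((-.092,0,.069))
save('side','side3',crop=(220,140,370,260),s=5)"
```

```text
t 6.83 ledge [-0.0948  0.001   0.1501] F [ 0.3 -0.2  0. ] toolx yaw 1.307 tz [ 0.001  0.001 -1.   ] w 0.004
tool move mm [ 2.7  0.9 81.1]
```

View pics/side3.png

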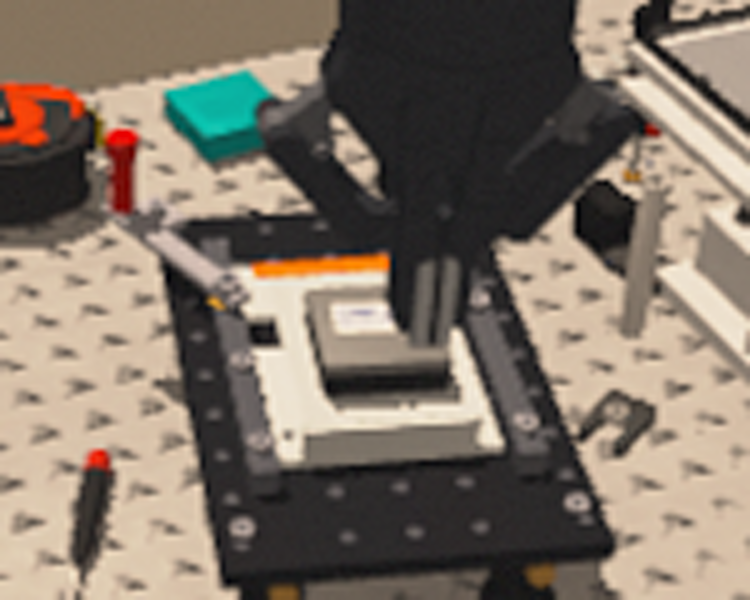

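The locking arm has swung well out: knob at crop (122,140), arm clear of the plate's corner. Fingers now go down behind the lip, then make the first part of the push.

Emit:
play_rows([
  {"dx": 0, "dy": 0, "dz": 0.6, "roll": 0, "fingers": 1},
  {"dx": 0, "dy": 0, "dz": 0.6, "roll": 0, "fingers": 1},
  {"dx": 0, "dy": 0, "dz": 0.5, "roll": 0, "fingers": 1},
  {"dx": 0, "dy": 0, "dz": 0.3, "roll": 0, "fingers": 1},
  {"dx": 0, "dy": 0, "dz": 0.05, "roll": 0, "fingers": 1},
  {"dx": 0, "dy": 0, "dz": 0, "roll": 0, "fingers": 1},
  {"dx": 0.1, "dy": 0, "dz": 0, "roll": 0, "fingers": 1},
  {"dx": 0.1, "dy": 0, "dz": 0, "roll": 0, "fingers": 1},
  {"dx": 0.1, "dy": 0, "dz": 0, "roll": 0, "fingers": 1},
  {"dx": 0.1, "dy": 0, "dz": 0, "roll": 0, "fingers": 1},
  {"dx": 0.1, "dy": 0, "dz": 0, "roll": 0, "fingers": 1},
  {"dx": 0.1, "dy": 0, "dz": 0, "roll": 0, "fingers": 1},
  {"dx": 0.1, "dy": 0, "dz": 0, "roll": 0, "fingers": 1},
  {"dx": 0.1, "dy": 0, "dz": 0, "roll": 0, "fingers": 1},
  {"dx": 0.1, "dy": 0, "dz": 0, "roll": 0, "fingers": 1},
  {"dx": 0.1, "dy": 0, "dz": 0, "roll": 0, "fingers": 1},
  {"dx": 0, "dy": 0, "dz": 0, "roll": 0, "fingers": 1},
])

```text
time: 8.3
tool_pos: [0.5664, 0.0621, 0.0673]
tcp_rot: [-2.492, -1.912, -0.001]
wrist_force: [-0.3, 0.4, 0.5]
width: 0.002
```

```bash
python3 -c "
from h import *
where()
c=save('top','top3',crop=(200,130,333,230),s=6)
im=c['pixels'].astype(int); r,g,b=im[...,0],im[...,1],im[...,2]
m=(r>170)&(g>70)&(g<150)&(b<70); m[:130]=0;m[230:]=0;m[:,:200]=0;m[:,333:]=0
v,u=np.nonzero(m)
P=np.array([RL.T@(atz(c,a,e,.064)-O) for a,e in zip(u,v)]); print(len(P),P.min(0),P.max(0),P.mean(0)) if len(P) else 0
"
```

```text
t 8.3 ledge [-0.0543  0.0019  0.0673] F [0.3 0.4 0.5] toolx yaw 1.3088 tz [ 0.     0.001 -1.   ] w 0.002
102 [ 0.00771962 -0.03706191  0.064     ] [0.10978721 0.11930672 0.064     ] [0.08233946 0.00259702 0.064     ]
```

View pics/top3.png

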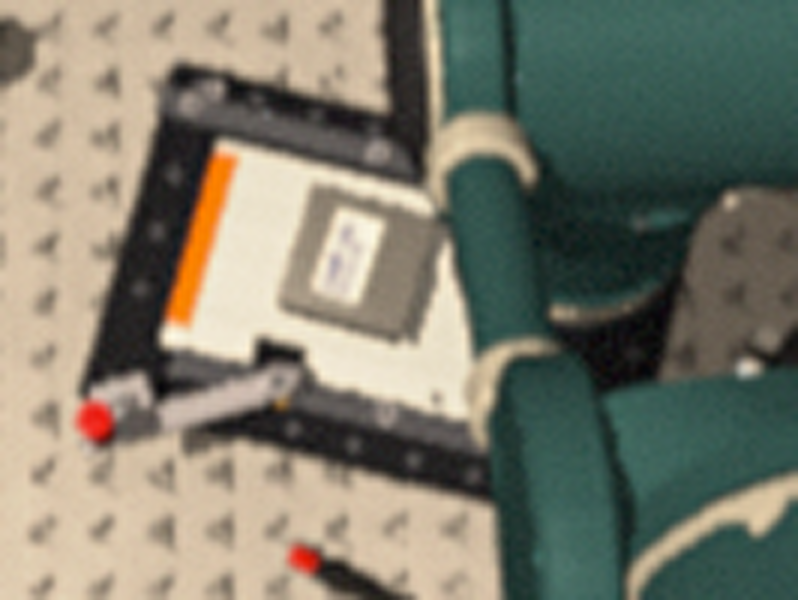

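```bash
cat >> h.py <<'E'
def front(c):
    im=c['pixels'].astype(int); r,g,b=im[...,0],im[...,1],im[...,2]
    m=(r>150)&(g>60)&(g<160)&(b<80)&(r-g>60); v,u=np.nonzero(m)
    P=np.array([RL.T@(atz(c,a,e,.064)-O) for a,e in zip(u,v)])
    k=(abs(P[:,1])<.05)&(P[:,0]>.04)&(P[:,0]<.18); P=P[k]; print('orange n',len(P),'mean',P.mean(0).round(4),'x',np.percentile(P[:,0],[2,98]).round(4))
E
python3 -c "
from h import *
for n in('top0','top3'): front(ld(n))
c=ld('top3')
for p in [(216,152),(165,322)]: print(RL.T@(pt(c,*p,.064)-O))
print(RL.T@(pt(c,95,420,.117)-O))"
```

```text
orange n 109 mean [0.0675 0.0001 0.064 ] x [0.0608 0.1197]
orange n 104 mean [ 0.0832 -0.0021  0.064 ] x [0.0789 0.0876]
[ 0.08631484 -0.03888478  0.064     ]
[0.08766281 0.03637226 0.064     ]
[0.09687755 0.09038821 0.117     ]
```

Emit:
play_rows([
  {"dx": 0.1, "dy": 0, "dz": 0, "roll": 0, "fingers": 1},
  {"dx": 0.1, "dy": 0, "dz": 0, "roll": 0, "fingers": 1},
  {"dx": 0.1, "dy": 0, "dz": 0, "roll": 0, "fingers": 1},
  {"dx": 0.1, "dy": 0, "dz": 0, "roll": 0, "fingers": 1},
  {"dx": 0.1, "dy": 0, "dz": 0, "roll": 0, "fingers": 1},
  {"dx": 0.1, "dy": 0, "dz": 0, "roll": 0, "fingers": 1},
  {"dx": 0.1, "dy": 0, "dz": 0, "roll": 0, "fingers": 1},
  {"dx": 0.1, "dy": 0, "dz": 0, "roll": 0, "fingers": 1},
  {"dx": 0.1, "dy": 0, "dz": 0, "roll": 0, "fingers": 1},
  {"dx": 0.1, "dy": 0, "dz": 0, "roll": 0, "fingers": 1},
  {"dx": 0.1, "dy": 0, "dz": 0, "roll": 0, "fingers": 1},
  {"dx": 0.1, "dy": 0, "dz": 0, "roll": 0, "fingers": 1},
  {"dx": 0.05, "dy": 0, "dz": 0, "roll": 0, "fingers": 1},
  {"dx": 0.05, "dy": 0, "dz": 0, "roll": 0, "fingers": 1},
  {"dx": 0, "dy": 0, "dz": 0, "roll": 0, "fingers": 1},
  {"dx": 0, "dy": 0, "dz": 0, "roll": 0, "fingers": 1},
])

```text
time: 9.68
tool_pos: [0.5798, 0.1118, 0.0674]
tcp_rot: [2.493, 1.912, 0.001]
wrist_force: [0.3, -0.5, -0.6]
width: 0.002
```

```bash
python3 -c "
from h import *
where()
c=save('top','top4',crop=(200,130,333,230),s=6)
front(c)"
```

```text
t 9.68 ledge [-0.0029  0.002   0.0674] F [-0.4 -0.5 -0.6] toolx yaw 1.3086 tz [ 0.  0. -1.] w 0.002
orange n 80 mean [ 0.1339 -0.0012  0.064 ] x [0.1305 0.1376]
```

View pics/top4.png

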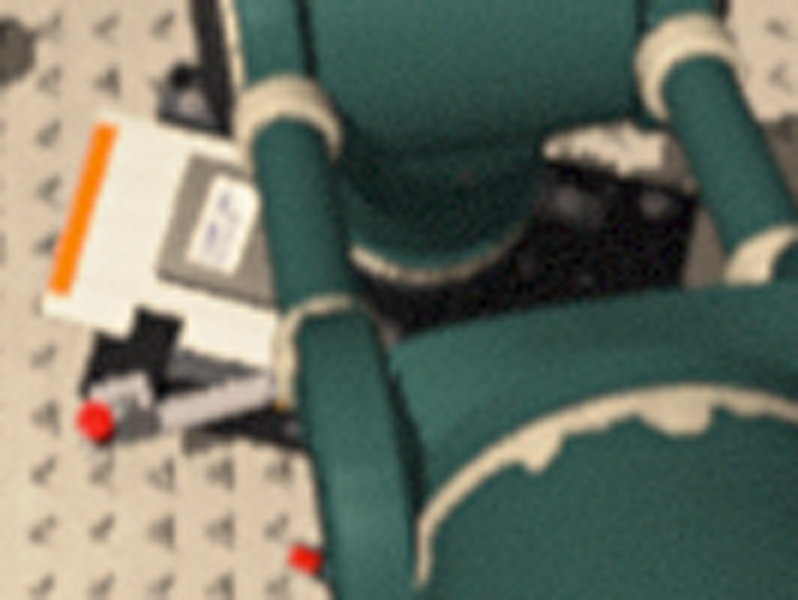

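Emit:
play_rows([
  {"dx": 0.05, "dy": 0, "dz": 0, "roll": 0, "fingers": 1},
  {"dx": 0.05, "dy": 0, "dz": 0, "roll": 0, "fingers": 1},
  {"dx": 0.04, "dy": 0, "dz": 0, "roll": 0, "fingers": 1},
  {"dx": 0.03, "dy": 0, "dz": 0, "roll": 0, "fingers": 1},
  {"dx": 0, "dy": 0, "dz": 0, "roll": 0, "fingers": 1},
  {"dx": 0, "dy": 0, "dz": 0, "roll": 0, "fingers": 1},
  {"dx": 0, "dy": 0, "dz": 0, "roll": 0, "fingers": 1},
  {"dx": 0, "dy": 0, "dz": 0, "roll": 0, "fingers": 1},
])

```text
time: 10.4
tool_pos: [0.5814, 0.1183, 0.0673]
tcp_rot: [-2.493, -1.912, -0.0]
wrist_force: [-0.1, -0.3, -0.4]
width: -0.002
```

```bash
python3 -c "
from h import *
where()
c=save('top','top5',crop=(200,130,333,230),s=6)
front(c)
# notch: dark pixels near plate edge, inside plate band
for y in (.036,.039,.042):
    row=[]
    for x in np.arange(.075,.125,.002):
        q=c['R']@(RL@np.array([x,y,.064])+O)+c['t']; u=c['fx']*q[0]/q[2]+c['cx']; v=c['fy']*q[1]/q[2]+c['cy']
        row.append(int(cv2.getRectSubPix(c['pixels'],(1,1),(float(u),float(v)))[0,0,1]))
    print(y,row)"
```

```text
t 10.4 ledge [0.0039 0.0022 0.0673] F [-0.4 -0.  -0.4] toolx yaw 1.3084 tz [ 0.  0. -1.] w -0.002
orange n 80 mean [ 0.1404 -0.0012  0.064 ] x [0.137 0.144]
0.036 [236, 237, 238, 239, 238, 218, 145, 75, 45, 51, 50, 44, 37, 42, 49, 76, 135, 203, 237, 238, 237, 236, 237, 236, 237]
0.039 [237, 237, 237, 240, 240, 221, 141, 59, 28, 29, 31, 32, 34, 35, 36, 53, 128, 200, 238, 240, 237, 235, 236, 236, 236]
0.042 [223, 223, 230, 238, 239, 203, 135, 59, 34, 32, 35, 36, 36, 35, 35, 62, 130, 207, 235, 241, 237, 234, 235, 236, 236]
```

Emit:
play_rows([
  {"dx": -0.2, "dy": 0, "dz": 0, "roll": 0, "fingers": 1},
  {"dx": -0.4, "dy": 0, "dz": 0, "roll": 0, "fingers": 1},
  {"dx": 0, "dy": 0, "dz": -0.4, "roll": 0, "fingers": 1},
  {"dx": 0, "dy": 0, "dz": -0.8, "roll": 0, "fingers": 1},
  {"dx": 0, "dy": 0, "dz": -0.8, "roll": 0, "fingers": 1},
  {"dx": 0, "dy": -0.3, "dz": 0, "roll": 0, "fingers": 1},
  {"dx": 0.5, "dy": -0.6, "dz": 0, "roll": 0, "fingers": 1},
  {"dx": 0.6, "dy": -0.6, "dz": 0, "roll": 0, "fingers": 1},
  {"dx": 0.6, "dy": -0.6, "dz": 0, "roll": 0, "fingers": 1},
  {"dx": 0.6, "dy": -0.6, "dz": 0, "roll": 0, "fingers": 1},
  {"dx": 0.5, "dy": -0.4, "dz": 0, "roll": 0, "fingers": 1},
  {"dx": 0.25, "dy": -0.1, "dz": 0, "roll": 0, "fingers": 1},
  {"dx": 0, "dy": 0, "dz": 0, "roll": 0, "fingers": 1},
  {"dx": 0, "dy": 0, "dz": 0, "roll": 0, "fingers": 1},
])

```text
time: 11.62
tool_pos: [0.4834, 0.2457, 0.1473]
tcp_rot: [2.491, 1.913, 0.0]
wrist_force: [0.0, -0.1, -0.3]
width: 0.002
```

```bash
python3 -c "
from h import *
where((.102,.13,.09))
c=save('side','side6',crop=(220,140,370,260),s=5)"
```

```text
t 11.62 ledge [0.1011 0.1302 0.1473] F [-0.1 -0.1 -0.3] toolx yaw 1.31 tz [ 0.001 -0.001 -1.   ] w 0.002
tool move mm [ 0.9  0.1 57.3]
```

View pics/side6.png

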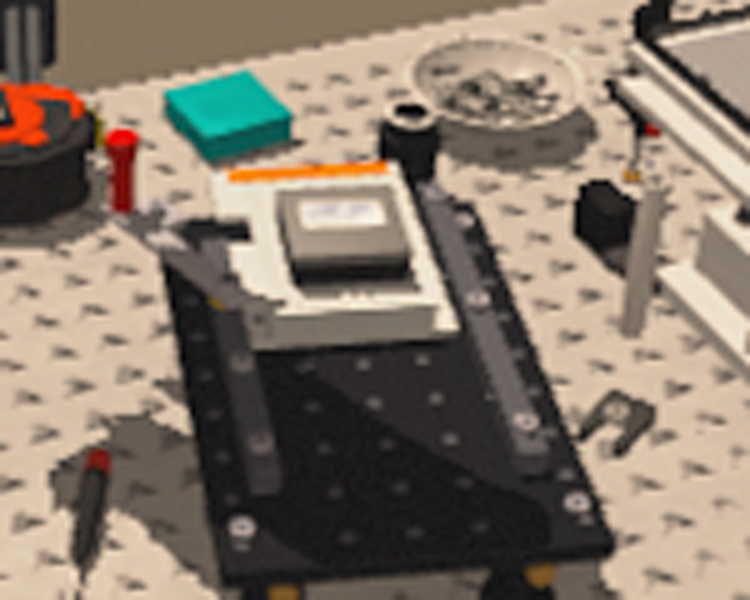

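Plate is seated forward with the box central, and the notch (crop 215,230) faces the pin. Now the fingers go down outside the knob and push it back.

Emit:
play_rows([
  {"dx": 0, "dy": 0, "dz": 0.5, "roll": 0, "fingers": 1},
  {"dx": 0, "dy": 0, "dz": 0.5, "roll": 0, "fingers": 1},
  {"dx": 0, "dy": 0, "dz": 0.4, "roll": 0, "fingers": 1},
  {"dx": 0, "dy": 0, "dz": 0, "roll": 0, "fingers": 1},
  {"dx": 0, "dy": 0.1, "dz": 0, "roll": 0, "fingers": 1},
  {"dx": 0, "dy": 0.1, "dz": 0, "roll": 0, "fingers": 1},
  {"dx": 0, "dy": 0.1, "dz": 0, "roll": 0, "fingers": 1},
  {"dx": 0, "dy": 0.1, "dz": 0, "roll": 0, "fingers": 1},
  {"dx": 0, "dy": 0.1, "dz": 0, "roll": 0, "fingers": 1},
  {"dx": 0, "dy": 0.1, "dz": 0, "roll": 0, "fingers": 1},
  {"dx": 0, "dy": 0.1, "dz": 0, "roll": 0, "fingers": 1},
  {"dx": 0, "dy": 0.1, "dz": 0, "roll": 0, "fingers": 1},
  {"dx": 0.03, "dy": 0.1, "dz": 0, "roll": 0, "fingers": 1},
  {"dx": 0.03, "dy": 0.1, "dz": 0, "roll": 0, "fingers": 1},
  {"dx": 0.03, "dy": 0.1, "dz": 0, "roll": 0, "fingers": 1},
  {"dx": 0.03, "dy": 0.1, "dz": 0, "roll": 0, "fingers": 1},
  {"dx": 0, "dy": 0.05, "dz": 0, "roll": 0, "fingers": 1},
  {"dx": 0, "dy": 0, "dz": 0, "roll": 0, "fingers": 1},
])

```text
time: 13.17
tool_pos: [0.5334, 0.2374, 0.0913]
tcp_rot: [2.492, 1.911, 0.0]
wrist_force: [0.2, 0.5, -0.0]
width: -0.001
```

```bash
python3 -c "
from h import *
where((.108,.0753,.09))
c=save('top','top7'); front(c)"
```

```text
t 13.17 ledge [0.1062 0.0798 0.0913] F [ 0.6 -0.  -0. ] toolx yaw 1.3085 tz [ 0.001 -0.    -1.   ] w -0.001
tool move mm [1.8 4.5 1.3]h.py:26: RuntimeWarning: Mean of empty slice.
  k=(abs(P[:,1])<.05)&(P[:,0]>.04)&(P[:,0]<.18); P=P[k]; print('orange n',len(P),'mean',P.mean(0).round(4),'x',np.percentile(P[:,0],[2,98]).round(4))
  ret = um.true_divide(
Traceback (most recent call last):
  File "h.py", line 26, in front
    k=(abs(P[:,1])<.05)&(P[:,0]>.04)&(P[:,0]<.18); P=P[k]; print('orange n',len(P),'mean',P.mean(0).round(4),'x',np.percentile(P[:,0],[2,98]).round(4))
                                                                                                                 ~~~~~~~~~~~~~^^^^^^^^^^^^^^^
IndexError: index -1 is out of bounds for axis 0 with size 0
```

Now close until the stop shows as force: steps of 1–2 mm.

Emit:
play_rows([
  {"dx": 0, "dy": 0.04, "dz": 0, "roll": 0, "fingers": 1},
  {"dx": 0, "dy": 0.04, "dz": 0, "roll": 0, "fingers": 1},
  {"dx": 0, "dy": 0.03, "dz": 0, "roll": 0, "fingers": 1},
  {"dx": 0, "dy": 0.02, "dz": 0, "roll": 0, "fingers": 1},
  {"dx": 0, "dy": 0, "dz": 0, "roll": 0, "fingers": 1},
])

```text
time: 13.63
tool_pos: [0.5378, 0.2362, 0.0913]
tcp_rot: [2.493, 1.912, 0.0]
wrist_force: [-1.0, 0.4, 0.0]
width: 0.0
```

```bash
python3 -c "
from h import *
where()"
```

```text
t 13.63 ledge [0.1062 0.0753 0.0913] F [0.1 1.  0. ] toolx yaw 1.3085 tz [ 0.  0. -1.] w 0.0
```

Emit:
play_rows([
  {"dx": 0, "dy": 0.025, "dz": 0, "roll": 0, "fingers": 1},
  {"dx": 0, "dy": 0.025, "dz": 0, "roll": 0, "fingers": 1},
  {"dx": 0, "dy": 0, "dz": 0, "roll": 0, "fingers": 1},
])

```text
time: 13.88
tool_pos: [0.5398, 0.2357, 0.0913]
tcp_rot: [2.493, 1.912, 0.0]
wrist_force: [-0.8, 1.5, 0.2]
width: 0.003
```

```bash
python3 -c "
from h import *
where()"
```

```text
t 13.88 ledge [0.1062 0.0732 0.0913] F [1.2 1.1 0.2] toolx yaw 1.3086 tz [ 0. -0. -1.] w 0.003
```

Emit:
play_rows([
  {"dx": 0, "dy": 0.025, "dz": 0, "roll": 0, "fingers": 1},
  {"dx": 0, "dy": 0.025, "dz": 0, "roll": 0, "fingers": 1},
  {"dx": 0, "dy": 0, "dz": 0, "roll": 0, "fingers": 1},
])

```text
time: 14.13
tool_pos: [0.5413, 0.2353, 0.0912]
tcp_rot: [-2.493, -1.911, 0.001]
wrist_force: [-2.1, 2.2, 1.0]
width: -0.004
```

```bash
python3 -c "
from h import *
where()"
```

```text
t 14.13 ledge [0.1063 0.0716 0.0912] F [1.6 2.6 1. ] toolx yaw 1.3083 tz [-0.001  0.    -1.   ] w -0.004
```

Emit:
play_rows([
  {"dx": 0, "dy": 0.025, "dz": 0, "roll": 0, "fingers": 1},
  {"dx": 0, "dy": 0.015, "dz": 0, "roll": 0, "fingers": 1},
  {"dx": 0, "dy": 0, "dz": 0, "roll": 0, "fingers": 1},
])

```text
time: 14.38
tool_pos: [0.5416, 0.2353, 0.0912]
tcp_rot: [-2.491, -1.91, 0.004]
wrist_force: [-6.7, 4.4, 3.2]
width: 0.0
```

```bash
python3 -c "
from h import *
where()"
```

```text
t 14.38 ledge [0.1062 0.0714 0.0912] F [2.5 7.6 3.2] toolx yaw 1.3083 tz [-0.003  0.    -1.   ] w 0.0
```

Firm stop at y = 0.0714. Backing off, rising and moving away for a look.

Emit:
play_rows([
  {"dx": 0, "dy": -0.3, "dz": 0, "roll": 0, "fingers": 1},
  {"dx": 0, "dy": -0.6, "dz": 0, "roll": 0, "fingers": 1},
  {"dx": 0, "dy": 0, "dz": -0.5, "roll": 0, "fingers": 1},
  {"dx": 0, "dy": 0, "dz": -0.9, "roll": 0, "fingers": 1},
  {"dx": 0, "dy": 0, "dz": -0.9, "roll": 0, "fingers": 1},
  {"dx": -0.5, "dy": 0, "dz": -0.5, "roll": 0, "fingers": 1},
  {"dx": -0.9, "dy": 0, "dz": 0, "roll": 0, "fingers": 1},
  {"dx": -0.9, "dy": 0, "dz": 0, "roll": 0, "fingers": 1},
  {"dx": -0.9, "dy": 0, "dz": 0, "roll": 0, "fingers": 1},
  {"dx": -0.9, "dy": 0, "dz": 0, "roll": 0, "fingers": 1},
  {"dx": -0.9, "dy": 0, "dz": 0, "roll": 0, "fingers": 1},
  {"dx": -0.9, "dy": 0, "dz": 0, "roll": 0, "fingers": 1},
  {"dx": -0.9, "dy": 0, "dz": 0, "roll": 0, "fingers": 1},
  {"dx": -0.9, "dy": 0, "dz": 0, "roll": 0, "fingers": 1},
  {"dx": -0.9, "dy": 0, "dz": 0, "roll": 0, "fingers": 1},
  {"dx": -0.5, "dy": 0, "dz": 0, "roll": 0, "fingers": 1},
  {"dx": 0, "dy": 0, "dz": 0, "roll": 0, "fingers": 1},
  {"dx": 0, "dy": 0, "dz": 0, "roll": 0, "fingers": 1},
])

```text
time: 15.88
tool_pos: [0.4136, -0.1084, 0.2034]
tcp_rot: [2.495, 1.907, 0.0]
wrist_force: [0.9, -0.1, -0.5]
width: -0.001
```

```bash
python3 -c "
from h import *
where()
c=save('top','top8',crop=(200,130,333,230),s=6)
im=c['pixels'].astype(int); m=(im[...,0]>150)&(im[...,1]<70)&(im[...,2]<80)
v,u=np.nonzero(m); P=np.array([RL.T@(atz(c,a,e,.117)-O) for a,e in zip(u,v)]); k=np.hypot(P[:,0]-.1,P[:,1]-.065)<.04
print('knob',P[k].mean(0),k.sum())
front(c)
d=ld('top0'); im=d['pixels'].astype(int); m=(im[...,0]>150)&(im[...,1]<70)&(im[...,2]<80)
v,u=np.nonzero(m); P=np.array([RL.T@(atz(d,a,e,.117)-O) for a,e in zip(u,v)]); k=np.hypot(P[:,0]-.1,P[:,1]-.065)<.04
print('knob at start',P[k].mean(0),k.sum())"
```

```text
t 15.88 ledge [-0.2589  0.1046  0.2034] F [ 0.1 -0.9 -0.5] toolx yaw 1.3054 tz [ 0.001 -0.001 -1.   ] w -0.001
knob [0.10735441 0.05244045 0.117     ] 20
orange n 101 mean [0.1392 0.0009 0.064 ] x [0.1203 0.1445]
knob at start [0.10789116 0.05337434 0.117     ] 24
```

View pics/top8.png

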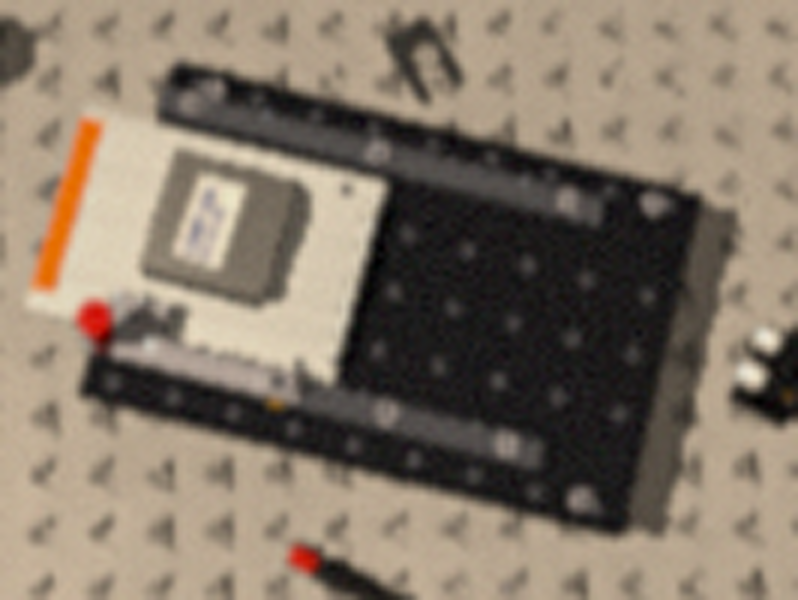

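The knob is back at its starting place (crop 95,322; y 0.0524 against 0.0534 when closed). The front edge is at about 0.144, the box is central and the bystanders haven't moved. Handing in.

```bash
python3 -c "
from workcell import bot
print(bot.finish_job())"
```

```text
the job is handed in; nothing more can be done
None
```

I swung the locking arm out, pushed the plate forward from its lip and swung the arm back against a firm stop. The job was handed in at about 16 s of the 48 s allowed; no verdict was reported.

- **Locking arm out:** it swung about 0.55 rad, well past the 0.19 rad needed.
- **Plate position:** the front edge measured about 0.144 m in the ledge frame, against a target of 0.145 m. Before I closed the arm, the notch centre measured about 0.097 m.
- **Locking arm closed:** it stopped firmly at about 7.6 N. In the last picture the knob was within about 1 mm of its starting closed position, roughly 0.015 rad.
- **Surroundings:** the chip box still rides near the middle of the plate. The mirror mount, the driver and the visible edge of the eyepiece look unmoved in the last close view, and the gripper is well clear of everything.

The pin itself is hidden under the arm in that picture, so its seating in the notch is inferred from the knob and plate positions. The tool stopped about 4 mm further in than I had predicted from my estimate of the finger width. The knob measurement agrees with the arm being closed, so I take that as an error in the finger estimate. One orange-edge measurement returned nothing while the arm blocked the camera; I repeated it successfully after retreating.

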